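# Tare a portion scale and weigh a cheese portion

### The arm

A 6-joint arm with a two-finger parallel gripper is mounted at the origin on a cart in front of the work surface, level with it; the furniture and walls round the work are solid. World frame = base frame: x ahead of the robot, y to its left, z up, the work surface at z = 0. Lengths are in m, angles in rad, forces in N, time in s.
With the tool pointing down it reaches from about 0.35 to 0.925 m from the base axis. Payload 6.4 kg.
Tool frame: the origin (TCP) lies on the centre line of the jaws, within the pads' length; the fingertips stand robot.tip_extent ahead of it and the grasp point (between the pads) lies 11 mm behind it (robot.tip_extent is the distance from the TCP to the fingertips, in m); y points along the fingers, z is the direction in which the jaws open and shut, and the axes are right-handed (so a half turn about y gives the same grasp; the last joint's range is limited). The gripper opens to 85 mm and grips with 20 to 120 N. Pads are 22 mm wide; open, the fingers measure 114 mm over their backs; the gripper's body (76 mm by 85 mm) begins 54 mm behind the grasp point. The pads swing forward as they close: fully open they stand 13 mm farther back than shut.
Start: joints at [1.085, 0.245, 1.558, -0, 1.339, -0.174], TCP at [0.199, 0.619, 0.239] pointing down, gripper open.
Joint ranges: [-3.13, 3.13], [-1.02, 2.26], [0.13, 2.54], [-0.95, 4.09], [0.21, 2.88], [-2.74, 2.74]. Speed limits (rad/s): [2.57, 2.57, 3.14, 3.14, 3.14, 3.14].

### API

Orientations are given as a unit quaternion [x, y, z, w].
In Python, from cell import robot gives the robot as it stands.
- The arm moves only by the tool arm_command, never from a script. Its argument "moves" is a list of rows, each a list of 3 entries, a list of its own where there are three numbers: the opening, from 0 (shut) to 1 (fully open), then the shift along the tool's x, y, z in units of 40 mm (1.0 is 40 mm), then the turn about the tool's y in units of 10 degrees (1.0 is 10 degrees). A call has 1 to 5 rows; each row is the pose to reach, as a shift and turn from the pose measured when the call began, along the tool's axes at that moment; what a row does not reach only later rows make up. A row lasts 1/8 s, in which the tool goes at most 62.5 mm and 10.7 degrees, less where a joint would pass 70% of its speed; a pose out of reach is approached as far as the arm can. A call with a gripper value outside its range is refused whole. The fingers move at their own pace and stop on an object; "grip_force" is the grip in N (left out, the last holds). Time passes only in rows, so rows that repeat a pose let the fingers close. It gives the time, the measured TCP pose, the force and the opening at its end, in the units of the state.
- robot.sense(): the state, without advancing time (a new reading comes with each control period).
- robot.camera(name): name is "scene" or "top" or "wrist"; returns a dict with "pixels" (420x560x3 uint8, red, green, blue), "fx", "fy", "cx", "cy" (pixels), "R" (3x3) and "t" (3): a world point X has camera coordinates R X + t; the wrist camera has in their place "mount" (4x4, takes a point from camera to tool coordinates, whose origin is the TCP and whose axes are the tool frame's). Camera axes: x right, y down, z forward; pixel columns grow to the right and rows downward; lengths in m; the calibration is good to about 2 mm. A picture is of the moment at which its call begins: read the wrist's pose just before it. There is no depth.
- robot.sign_off(): hands the job in, once; it reports no verdict.
Trained networks look in the newest picture that a camera, given by its name, has taken for a name from the list of things; names that differ only in an ending like _2 or _b are one class to them, and where a whole thing is asked for, a point or a joint stands for the part that bears it (a point fixed in the world has none). Each returns a list of dicts, best first, with "confidence" (0 to 1); they miss things now and then, are a little off and sometimes report something else, mostly with a low value. They report only what shows in the picture. A call takes as long as a camera call.
- robot.search_frame(target, camera): "extent" ([left, top, right, bottom] in pixels, round what is visible of it).
The state is a dict: "time_s": time; "joint_pos": joint angles; "joint_vel": joint speeds; "tau": joint torques, N m; "position": TCP position; "orientation": TCP orientation; "contact_force": force on the tool from outside, world axes, zero at the start; "wrist_torque": the same for the moment, N m; "width": finger opening in m.
Only numpy, scipy, OpenCV 4.12 (cv2) and the standard library are available. Lean on these libraries where they do the work, as an engineer would, in place of code of your own. Each camera call takes 0.05 s, during which the arm holds its last target. There are 200 camera calls.

### The job

Weigh the cheese portion on the dial scale: set the empty brown ramekin upright in the middle of the steel weighing pan and let go, then turn the scale's black dial ring until the blue zero line on the dial lies right under the red needle, and let go of it. Then put the piece of cheese from the saucer into the ramekin, so that the needle comes to rest in the green band of the dial. Leave the pepper mill and the tealight glass beside the scale where they are.

Things in the scene. Friction and masses are not known exactly. Their poses are not given: they have to be found in the camera images.
- scale: mechanical portion scale, fixed, white housing 270 (x) x 120 (y) x 46 mm high on rubber feet; origin on the table under its middle. Its dial stands at x = -85 mm, its weighing pan at x = +60 mm (both y = 0).
- pan_top (a point): centre of the weighing pan's upper face, a round steel pan of 105 mm diameter with a 1.5 mm lip, 65 mm above the table when empty. It sinks on a spring by 2 mm per 100 g (at most 12 mm).
- ring_grip (a point): on the vertical axis of the black knurled dial ring (62 mm diameter, 24 mm high), at half its height, 70 mm above the table. The ring stands on a neck of 48 mm diameter; its lower edge is 12 mm above the housing's deck, its upper edge 82 mm above the table. Grip it from above, across its diameter. The dial face turns with it.
- dial_ring (a joint): angle of the dial ring, rad, grows clockwise seen from above; at 0 the zero line points along the scale's +x (to the pan). It turns by -3.1 to 5.0 and stays where it is left.
- needle (a joint): angle of the red needle, rad, clockwise seen from above, 0 (along the scale's +x) with an empty pan; 1.31 rad per 100 g on the pan (300 degrees for 400 g). The net reading is needle minus dial_ring.
- needle_tip (a point): tip of the red needle, 22 mm from the dial's axis; it swings over the dial face.
- zero_mark (a point): point on the dial's blue zero line (bold, with a white pip on the ring's rim), 22 mm from the dial's axis.
- green_band (a point): middle of the green portion band on the dial (35 to 65 g, 0.46 to 0.85 rad clockwise from the zero line), 22 mm from the dial's axis.
- ramekin: loose empty brown earthenware ramekin, round, 67 mm outer diameter at the rim and 60 at the foot, 34 mm high, wall 4 mm, weight about 80 to 160 g; origin at the centre of its underside. Grip it across the outside from above.
- ramekin_in (a point): centre of the ramekin's inner floor, 5 mm above its underside; the inside is about 56 mm wide and 29 mm deep.
- saucer: loose white saucer, 124 mm diameter, 14 mm high, with the cheese in its middle; origin at the centre of its underside.
- cheese: pale block of cheese, 31 (x) x 38 (y) x 41 mm high, about 50 g; origin at the centre of its underside, z up. Grip it across its x or y sides, near its top when it is to go into the ramekin.
- pepper_mill: bystander: wooden pepper mill on the table near the food warmer's left corner, 53 mm diameter, 155 mm high; origin at the centre of its underside.
- tealight: bystander: tealight glass to the right of the scale, 60 x 60 x 64 mm; origin at the centre of its underside.

How it is judged:
By the outcome, as a careful person would: the job done as asked, in the order asked, and still so for the second after the job is handed in, with the robot touching nothing.
It also fails if it takes over 64 s, if anything falls off the work surface, if the arm or the gripper's body presses on something with over 40 N, if the wrist force passes 120 N, or if a joint passes its speed limit or range.

## Working session

There is one attempt and no reset: what is moved stays moved. The work goes in short steps, Python scripts to look and compute and a tool call to move; the robot and the scene stay as the last step left them, time stands still between calls to the robot, and variables do not carry over. Pictures are saved under pics/ and viewed, about 8 in all and at most 12, crops included, and the job is handed in when it is done.

Besides the shell and the picture viewer there is one more tool, called after ">>>" as a command line: name --argument value ..., lists and objects as JSON in quotes. arm_command: Moves the arm, as the interface text tells. Its arguments: {"type":"object","properties":{"moves":{"type":"array"},"grip_force":{"type":"number"}},"required":["moves"]}

```bash
mkdir -p pics; ls; cat > h.py <<'E'
from cell import robot
import numpy as np, cv2
from scipy.spatial.transform import Rotation as Ro
def shot(n,save=None):
    s=robot.sense(); c=robot.camera(n)
    if n=='wrist':
        M=np.array(c['mount']); T=np.eye(4); T[:3,:3]=Ro.from_quat(s['orientation']).as_matrix(); T[:3,3]=s['position']
        W=np.linalg.inv(T@M); c['R']=W[:3,:3]; c['t']=W[:3,3]
    c['R']=np.array(c['R']); c['t']=np.array(c['t'])
    if save: cv2.imwrite('pics/'+save,c['pixels'][:,:,::-1])
    return c
def ray(c,u,v):
    d=c['R'].T@np.array([(u-c['cx'])/c['fx'],(v-c['cy'])/c['fy'],1]); return -c['R'].T@c['t'],d/np.linalg.norm(d)
def onz(c,u,v,z):
    o,d=ray(c,u,v); return o+d*(z-o[2])/d[2]
def tri(rs):
    A=0;b=0
    for o,d in rs:
        P=np.eye(3)-np.outer(d,d);A=A+P;b=b+P@o
    return np.linalg.solve(A,b)
def proj(c,X):
    p=c['R']@np.array(X)+c['t']; return np.array([c['fx']*p[0]/p[2]+c['cx'],c['fy']*p[1]/p[2]+c['cy']])
def st():
    s=robot.sense(); R=Ro.from_quat(s['orientation']).as_matrix()
    print(s['time_s'],np.round(s['position'],4),'R',np.round(R,3).tolist(),'w',round(s['width'],4),'F',np.round(s['contact_force'],1),'q',np.round(s['joint_pos'],2)); return s,R
E
python3 - <<'E'
from h import *
np.set_printoptions(suppress=True,precision=3)
st(); print(robot.tip_extent)
ims=[]
for n in ['scene','top']:
    c=shot(n,n+'0.png'); print(n,c['fx'],c['R'].tolist(),c['t'],'cam at',-c['R'].T@c['t'])
    for k in ['scale','pan_top','dial_ring','ramekin','saucer','cheese','pepper_mill','tealight']:
        r=robot.search_frame(k,n); print(k,[(np.round(x['extent']).tolist(),round(x['confidence'],2)) for x in r[:2]])
E
```

```text
pics
0.0 [0.199 0.618 0.238] R [[0.952, -0.001, 0.307], [-0.307, -0.002, 0.952], [-0.0, -1.0, -0.002]] w 0.0851 F [-0.1  0.9 -0.3] q [ 1.08  0.25  1.56 -0.    1.34 -0.17]
0.008
scene 379.54001117042554 [[-0.5798465926515474, -0.8146528982511221, -0.010889644688302402], [-0.3297782017434813, 0.24690687126096889, -0.9111988446979915], [0.7449995078154256, -0.524764377883223, -0.4118228758332974]] [0.437 0.251 0.498] cam at [-0.035  0.555  0.439]
scale [([260.0, 207.0, 365.0, 289.0], 0.8)]
pan_top [([274.0, 204.0, 317.0, 226.0], 0.61), ([310.0, 231.0, 340.0, 254.0], 0.23)]
dial_ring [([311.0, 228.0, 345.0, 256.0], 0.91)]
ramekin [([208.0, 246.0, 239.0, 274.0], 0.87)]
saucer [([204.0, 280.0, 276.0, 324.0], 0.63)]
cheese [([230.0, 276.0, 256.0, 309.0], 0.8)]
pepper_mill [([174.0, 177.0, 204.0, 239.0], 0.84), ([312.0, 228.0, 344.0, 255.0], 0.19)]
tealight [([332.0, 190.0, 348.0, 210.0], 0.69)]
top 526.6447234428406 [[6.505563592811642e-05, -0.9999783876317351, -0.0065741947947452846], [-0.9991802669157182, 0.00020113546089705088, -0.040481523572617584], [0.04048197097472228, 0.006571439261028886, -0.9991586591788313]] [0.1   0.587 1.115] cam at [0.541 0.093 1.138]
scale [([243.0, 176.0, 328.0, 315.0], 0.95)]
pan_top [([268.0, 191.0, 318.0, 242.0], 0.65)]
dial_ring [([260.0, 271.0, 291.0, 303.0], 0.63)]
ramekin [([187.0, 204.0, 219.0, 230.0], 0.77), ([163.0, 247.0, 217.0, 304.0], 0.71)]
saucer [([160.0, 246.0, 219.0, 307.0], 0.93)]
cheese [([177.0, 275.0, 204.0, 290.0], 0.67)]
pepper_mill [([181.0, 123.0, 213.0, 154.0], 0.66)]
tealight [([366.0, 190.0, 388.0, 217.0], 0.57)]
```

```bash
python3 - <<'E'
from h import *
a=cv2.imread('pics/top0.png')[110:330,140:400]; a=cv2.resize(a,None,fx=1.5,fy=1.5,interpolation=cv2.INTER_CUBIC)
a=cv2.resize(cv2.imread('pics/top0.png')[110:330,140:400],(400,338),interpolation=cv2.INTER_CUBIC)
b=cv2.resize(cv2.imread('pics/scene0.png')[120:340,140:400],(400,338),interpolation=cv2.INTER_CUBIC)
cv2.imwrite('pics/comp0.png',np.hstack([a,b]))
T=shot('top');S=shot('scene')
def both(n,t,s,z):
    f=lambda e:((e[0]+e[2])/2,(e[1]+e[3])/2)
    print(n,'tri',np.round(tri([ray(T,*f(t)),ray(S,*f(s))]),3),'top@z',np.round(onz(T,*f(t),z),3))
both('pan',(268,191,318,242),(274,204,317,226),.065)
both('dial',(260,271,291,303),(311,228,345,256),.075)
both('ram',(187,204,219,230),(208,246,239,274),.02)
both('sauc',(160,246,219,307),(204,280,276,324),.01)
both('cheese',(177,275,204,290),(230,276,256,309),.02)
both('mill',(181,123,213,154),(174,177,204,239),.08)
both('tea',(366,190,388,217),(332,190,348,210),.03)
E
```

```text
pan tri [0.576 0.08  0.065] top@z [0.574 0.078 0.065]
dial tri [0.433 0.114 0.073] top@z [0.432 0.113 0.075]
ram tri [0.575 0.269 0.018] top@z [0.575 0.268 0.02 ]
sauc tri [0.449 0.301 0.007] top@z [0.448 0.298 0.01 ]
cheese tri [0.44  0.296 0.031] top@z [0.436 0.294 0.02 ]
mill tri [0.732 0.272 0.078] top@z [0.732 0.272 0.08 ]
tea tri [ 0.606 -0.092  0.048] top@z [ 0.603 -0.1    0.03 ]
```

View pics/comp0.png

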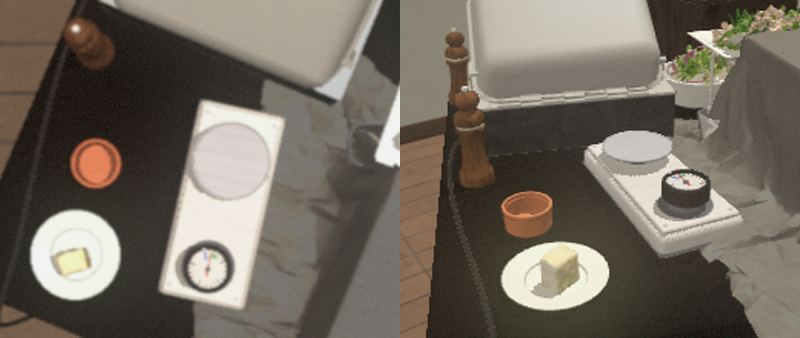

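>>> arm_command --moves '[[1,[2.4,0,-1.1],0],[1,[4,0,-2],0],[1,[6,0,-3],0],[1,[8,0,-4],0],[1,[8,0,-4],0]]'

```text
time_s: 1.62
position: [0.4239, 0.3985, 0.2396]
orientation: [-0.698, 0.11, -0.11, 0.699]
contact_force: [-0.2, 0.7, 1.1]
width: 0.0856
```

>>> arm_command --moves '[[1,[1.4,0,-0.6],0],[1,[2.8,0.3,-1.1],0],[1,[3.6,0.6,-1.4],0],[1,[3.6,0.8,-1.4],0],[1,[3.6,0.8,-1.4],0]]'

```text
time_s: 2.25
position: [0.5428, 0.3014, 0.2067]
orientation: [0.699, -0.11, 0.109, -0.699]
contact_force: [0.6, 0.3, -0.8]
width: 0.0854
```

```bash
python3 - <<'E'
from h import *
st()
c=shot('wrist','w1.png'); print(np.round(c['mount'],3).tolist(),robot.tip_extent)
for k in ['ramekin','ramekin_in']:
    for x in robot.search_frame(k,'wrist')[:2]:
        e=x['extent']; print(k,np.round(e),x['confidence'],np.round(onz(c,(e[0]+e[2])/2,(e[1]+e[3])/2,.034 if k=='ramekin' else .03),4))
E
```

```text
2.25 [0.5428 0.3014 0.2067] R [[0.952, -0.001, 0.306], [-0.306, 0.0, 0.952], [-0.001, -1.0, -0.0]] w 0.0854 F [ 0.6  0.3 -0.8] q [ 0.32  0.21  1.66  0.    1.27 -0.94]
[[-0.001, 0.952, 0.306, -0.079], [-0.0, -0.306, 0.952, -0.134], [1.0, 0.001, 0.0, -0.0], [0.0, 0.0, 0.0, 1.0]] 0.008
ramekin [214. 185. 291. 263.] 0.93 [0.5722 0.2729 0.034 ]
ramekin [  0.  96.  36. 177.] 0.26 [0.4407 0.1139 0.034 ]
ramekin_in [214. 183. 284. 262.] 0.73 [0.5711 0.2699 0.03  ]
```

View pics/w1.png

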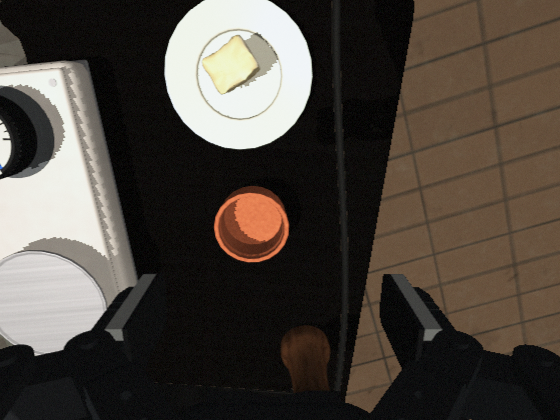

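>>> arm_command --moves '[[1,[0.95,0.4,-0.5],0],[1,[0.97,1.8,-0.5],0],[1,[0.97,3,-0.5],0],[1,[0.97,3.6,-0.5],0],[1,[0.97,3.6,-0.5],0]]'

```text
time_s: 3.02
position: [0.5723, 0.2718, 0.0625]
orientation: [0.699, -0.11, 0.108, -0.698]
contact_force: [0.0, -0.7, -0.1]
width: 0.0851
```

>>> arm_command --grip_force 35 --moves '[[1,[0,0.7,0],0],[1,[0,1.1,0],0],[1,[0,1.1,0],0],[0,[0,1.1,0],0],[0,[0,1.1,0],0]]'

```text
time_s: 3.65
position: [0.5736, 0.2723, 0.0208]
orientation: [-0.698, 0.109, -0.109, 0.699]
contact_force: [-1.2, -0.8, 4.4]
width: 0.0656
```

>>> arm_command --moves '[[0,[0,0,0],0],[0,[0,0,0],0],[0,[0,0,0],0],[0,[0,0,0],0]]'

```text
time_s: 4.15
position: [0.5736, 0.2722, 0.0208]
orientation: [-0.698, 0.109, -0.109, 0.699]
contact_force: [0.6, 0.3, 0.8]
width: 0.0661
```

>>> arm_command --moves '[[0,[0,-1,0],0],[0,[0,-2.4,0],0],[0,[0,-3.6,0],0],[0,[0.6,-3.8,-1.4],0],[0,[0.6,-3.8,-2],0]]'

```text
time_s: 4.78
position: [0.5732, 0.1866, 0.1743]
orientation: [-0.698, 0.108, -0.11, 0.699]
contact_force: [-0.9, 0.8, -1.9]
width: 0.0655
```

```bash
python3 - <<'E'
from h import *
st()
c=shot('wrist','w2.png')
for k,z in [('ramekin',.15),('pan_top',.065),('dial_ring',.082),('scale',.046)]:
    for x in robot.search_frame(k,'wrist')[:2]:
        e=x['extent']; print(k,np.round(e),x['confidence'],np.round(onz(c,(e[0]+e[2])/2,(e[1]+e[3])/2,z),4))
E
```

```text
4.775 [0.5732 0.1866 0.1743] R [[0.952, 0.003, 0.305], [-0.305, 0.001, 0.952], [0.003, -1.0, 0.002]] w 0.0655 F [-0.9  0.8 -1.9] q [ 0.13  0.2   1.74  0.    1.2  -1.13]
ramekin [186. 211. 361. 383.] 0.76 [0.5915 0.1809 0.15  ]
ramekin [ 22.   1. 146.  89.] 0.62 [0.4608 0.1445 0.15  ]
pan_top [ 65. 183. 212. 313.] 0.79 [0.574  0.0854 0.065 ]
dial_ring [ 23.   0. 143.  87.] 0.57 [0.4441 0.116  0.082 ]
scale [ 15.   0. 231. 325.] 0.89 [0.5152 0.0925 0.046 ]
```

View pics/w2.png

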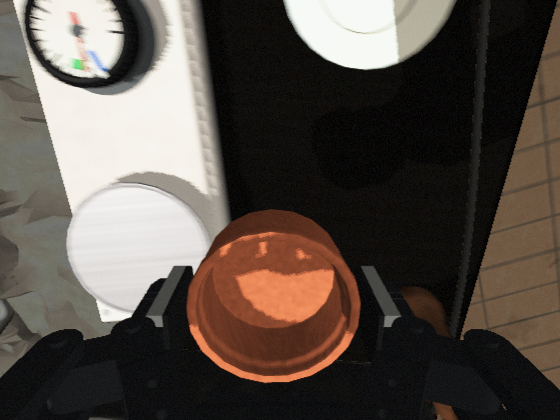

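>>> arm_command --moves '[[0,[-0.5,0,-0.5],0],[0,[-0.5,0,-0.5],0],[0,[-0.5,0,-0.5],0]]'

```text
time_s: 5.4
position: [0.5472, 0.177, 0.1724]
orientation: [-0.698, 0.108, -0.108, 0.699]
contact_force: [-0.3, -0.1, -1.9]
width: 0.0655
```

```bash
python3 - <<'E'
from h import *
st()
c=shot('wrist','w3.png'); T=shot('top','t3.png')
for k,z in [('pan_top',.065),('dial_ring',.078)]:
  for n,cc in [('wrist',c),('top',T)]:
    for x in robot.search_frame(k,n)[:2]:
        e=x['extent']; print(k,n,np.round(e),x['confidence'],np.round(onz(cc,(e[0]+e[2])/2,(e[1]+e[3])/2,z),4))
for P in [(0.575,0.078,.065),(0.575,0.084,.065)]:
    col=(0,0,255) if P[1]<.08 else (0,255,0)
    for cc,f in [(c,'w3.png'),(T,'t3.png')]:
        im=cv2.imread('pics/'+f)
        pts=np.array([proj(cc,(P[0]+.0525*np.cos(a),P[1]+.0525*np.sin(a),P[2])) for a in np.linspace(0,6.3,60)]).astype(int)
        cv2.polylines(im,[pts],True,col,1); cv2.imwrite('pics/'+f,im)
a=cv2.imread('pics/w3.png')[:,:400]
b=cv2.resize(cv2.imread('pics/t3.png')[170:320,230:340],(400,545),interpolation=cv2.INTER_CUBIC)[:420]
cv2.imwrite('pics/comp3.png',np.hstack([a,b]))
E
```

```text
5.4 [0.5472 0.177  0.1724] R [[0.953, 0.001, 0.303], [-0.303, 0.001, 0.953], [0.0, -1.0, 0.001]] w 0.0655 F [-0.3 -0.1 -1.9] q [ 0.12  0.14  1.81  0.    1.19 -1.15]
pan_top wrist [ 92. 215. 216. 342.] 0.94 [0.5734 0.0777 0.065 ]
pan_top top [271. 189. 319. 242.] 0.73 [0.5765 0.0744 0.065 ]
dial_ring wrist [ 60.  15. 175. 123.] 0.85 [0.436  0.1177 0.078 ]
dial_ring top [276. 269. 291. 300.] 0.81 [0.4382 0.0975 0.078 ]
```

View pics/comp3.png

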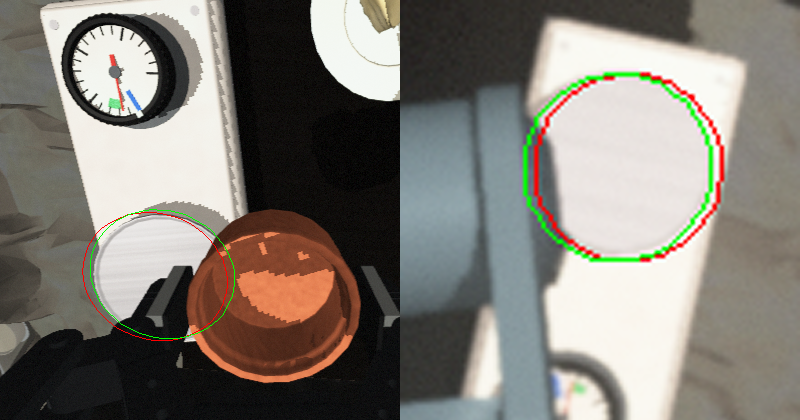

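>>> arm_command --moves '[[0,[0.7,0,-1.0],0],[0,[1.41,0.3,-2.05],0],[0,[1.41,1,-2.05],0],[0,[1.41,1.5,-2.05],0],[0,[1.41,1.5,-2.05],0]]'

```text
time_s: 6.32
position: [0.5744, 0.0817, 0.1102]
orientation: [-0.699, 0.11, -0.107, 0.699]
contact_force: [0.1, 0.9, -0.7]
width: 0.0661
```

```bash
python3 - <<'E'
from h import *
st(); c=shot('wrist','w4.png')
im=c['pixels'][:,:,::-1].copy()
for P in [(.576,.082,.065)]:
    pts=np.array([proj(c,(P[0]+.0525*np.cos(a),P[1]+.0525*np.sin(a),P[2])) for a in np.linspace(0,6.3,60)]).astype(int)
    cv2.polylines(im,[pts],True,(0,255,0),1)
cv2.imwrite('pics/w4b.png',im)
E
```

```text
6.325 [0.5744 0.0817 0.1102] R [[0.953, -0.004, 0.303], [-0.303, 0.001, 0.953], [-0.004, -1.0, -0.0]] w 0.0661 F [ 0.1  0.9 -0.7] q [-0.05  0.24  1.82  0.    1.09 -1.32]
```

View pics/w4b.png

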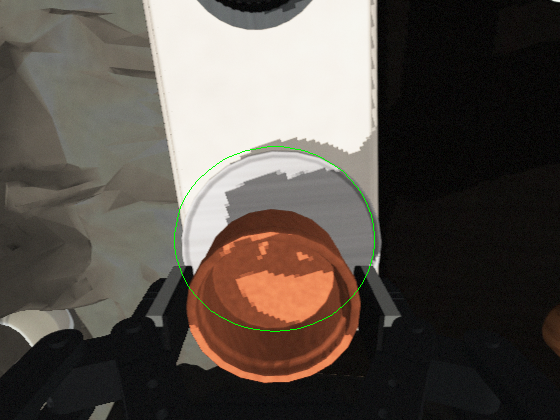

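>>> arm_command --moves '[[0,[0.08,0.35,0.06],0],[0,[0.08,0.55,0.06],0],[0,[0.08,0.63,0.06],0],[0,[0.08,0.63,0.06],0],[0,[0.08,0.63,0.06],0]]'

```text
time_s: 7.0
position: [0.5795, 0.0831, 0.0869]
orientation: [-0.698, 0.109, -0.108, 0.699]
contact_force: [-0.8, 1.0, -0.6]
width: 0.0658
```

>>> arm_command --moves '[[0,[-0.02,0.09,0],0],[0,[-0.02,0.09,0],0],[0,[-0.02,0.09,0],0]]'

```text
time_s: 7.38
position: [0.5789, 0.0833, 0.0835]
orientation: [-0.698, 0.108, -0.108, 0.699]
contact_force: [0.3, 0.0, 0.9]
width: 0.0656
```

```bash
python3 - <<'E'
from h import *
st(); c=shot('scene','s5.png'); im=c['pixels'][195:295,255:375,::-1]
cv2.imwrite('pics/s5c.png',cv2.resize(im,(720,600),interpolation=cv2.INTER_CUBIC))
E
```

```text
7.375 [0.5789 0.0833 0.0835] R [[0.953, -0.0, 0.303], [-0.303, 0.001, 0.953], [-0.001, -1.0, 0.001]] w 0.0656 F [0.3 0.  0.9] q [-0.05  0.29  1.82  0.    1.04 -1.32]
```

View pics/s5c.png

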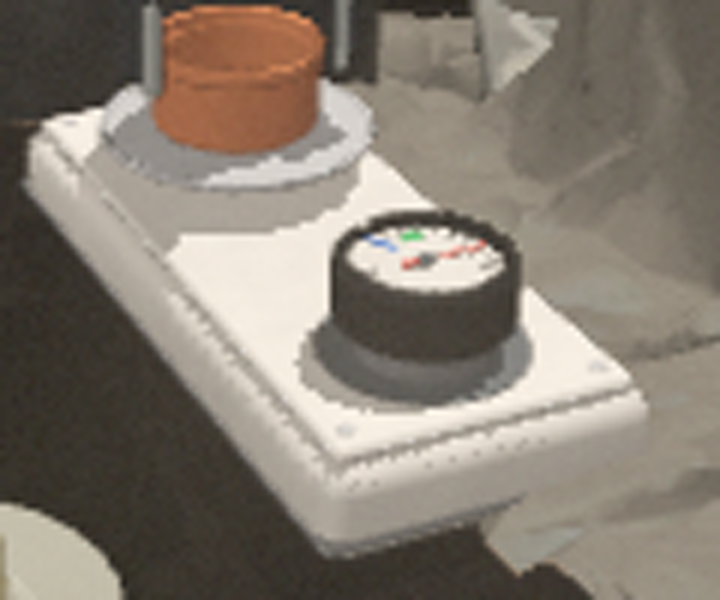

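>>> arm_command --moves '[[1,[0,0,0],0],[1,[0,0,0],0],[1,[0,0,0],0],[1,[0,-0.8,0],0],[1,[0,-2,0],0]]'

```text
time_s: 8.05
position: [0.5775, 0.0832, 0.1625]
orientation: [-0.699, 0.11, -0.107, 0.699]
contact_force: [1.0, 0.3, 0.5]
width: 0.0856
```

>>> arm_command --moves '[[1,[-0.8,-0.4,0],0],[1,[-2.2,-0.3,-0.1],0],[1,[-3.65,-0.3,-0.25],0],[1,[-3.65,-0.3,-0.25],0],[1,[-3.65,-0.3,-0.25],0]]'

```text
time_s: 8.68
position: [0.436, 0.1179, 0.1759]
orientation: [-0.699, 0.109, -0.107, 0.699]
contact_force: [0.4, 0.1, -0.3]
width: 0.0856
```

```bash
python3 - <<'E'
from h import *
st(); c=shot('wrist','w6.png')
for k,z in [('dial_ring',.076),('needle_tip',.08),('zero_mark',.08),('ramekin',.085),('pan_top',.063)]:
    for x in robot.search_frame(k,'wrist')[:1]:
        e=x['extent']; print(k,np.round(e),x['confidence'],np.round(onz(c,(e[0]+e[2])/2,(e[1]+e[3])/2,z),4))
E
```

```text
8.675 [0.436  0.1179 0.1759] R [[0.953, -0.003, 0.302], [-0.302, 0.001, 0.953], [-0.003, -1.0, 0.0]] w 0.0856 F [ 0.4  0.1 -0.3] q [ 0.01 -0.17  2.1   0.    1.21 -1.25]
dial_ring [223. 162. 317. 253.] 0.84 [0.4329 0.1167 0.076 ]
needle_tip [239. 209. 286. 220.] 0.72 [0.435 0.111 0.08 ]
zero_mark [222. 164. 317. 254.] 0.83 [0.4327 0.1166 0.08  ]
ramekin [248. 344. 328. 398.] 0.6 [0.5563 0.0915 0.085 ]
pan_top [219. 317. 351. 399.] 0.7 [0.5622 0.0881 0.063 ]
```

View pics/w6.png

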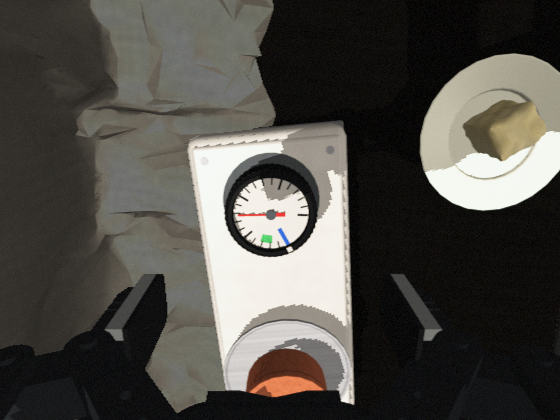

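```bash
cat >> h.py <<'E'
def dial(c,box,z=.08,dump=True):
    p=c['pixels'].astype(int); x0,y0,x1,y1=box; r,g,b=[p[y0:y1,x0:x1,i] for i in range(3)]
    def w(m): 
        v,u=np.nonzero(m); return np.array([onz(c,uu+x0,vv+y0,z)[:2] for uu,vv in zip(u,v)])
    red=w((r>140)&(g<110)&(b<110)); blue=w((b>140)&(r<110)&(b>g+40)); grn=w((g>130)&(r<110)&(b<140))
    return red,blue,grn
def line(P):
    m=P.mean(0); d=np.linalg.svd(P-m)[2][0]; return m,d
E
python3 - <<'E'
from h import *
s,_=st(); c=shot('wrist','w7.png'); red,blue,grn=dial(c,(220,160,320,258))
hub=onz(c,270.5,214,.081)[:2]; rc=onz(c,270,207.5+1,.078); print('hub',hub,len(red),len(blue),len(grn))
mr,dr=line(red); mb,db=line(blue); mg=grn.mean(0)
far=red[np.argmax(np.linalg.norm(red-hub,axis=1))]
if dr@(far-hub)<0: dr=-dr
if db@(mb-hub)<0: db=-db
a=lambda d:np.arctan2(d[1],d[0])
print('needle',a(dr),a(far-hub),'blue',a(db),a(mb-hub),'green',a(mg-hub),'radii',np.linalg.norm(far-hub),np.linalg.norm(mb-hub),np.linalg.norm(mg-hub))
# intersection of lines
t=np.linalg.solve(np.array([dr,-db]).T,mb-mr); print('axis from lines',mr+t[0]*dr)
# second view tri of hub with w3
c.pop('pixels')
E
```

```text
8.975 [0.4362 0.1176 0.1754] R [[0.953, -0.005, 0.303], [-0.303, 0.001, 0.953], [-0.005, -1.0, -0.0]] w 0.0852 F [-0.7  0.3 -0.2] q [ 0.01 -0.16  2.1   0.    1.21 -1.25]
hub [0.43572784 0.11601267] 89 54 67
needle -1.848348207970323 -1.861585182399559 blue 0.19055578452187744 0.1956047109888795 green -0.458138445963591 radii 0.021320514310815455 0.018156423570706424 0.017747904806553024
axis from lines [0.43604566 0.11616734]
```

>>> arm_command --moves '[[1,[0,1,-0.04],0],[1,[0,2,-0.04],0],[1,[0,2.6,-0.04],0],[1,[0,2.78,-0.04],0],[1,[0,2.78,-0.04],0]]'

```text
time_s: 9.65
position: [0.4353, 0.1163, 0.0643]
orientation: [-0.699, 0.11, -0.107, 0.699]
contact_force: [-0.5, -0.4, 0.3]
width: 0.0854
```

>>> arm_command --grip_force 30 --moves '[[0,[0,0,0],0],[0,[0,0,0],0],[0,[0,0,0],0],[0,[0,0,0],0]]'

```text
time_s: 10.15
position: [0.4364, 0.116, 0.0659]
orientation: [-0.699, 0.109, -0.107, 0.699]
contact_force: [-1.8, -1.4, 5.3]
width: 0.0611
```

>>> arm_command --moves '[[0,[0,0,0],0.8],[0,[0,0,0],1.6],[0,[0,0,0],2.4],[0,[0,0,0],3.2],[0,[0,0,0],4]]'

```text
time_s: 10.78
position: [0.4366, 0.1163, 0.066]
orientation: [-0.619, 0.343, -0.342, 0.619]
contact_force: [2.4, 1.8, -5.6]
width: 0.0605
```

```bash
python3 - <<'E'
from h import *
st(); c=shot('wrist','w8.png'); S=shot('scene')
a=c['pixels'][:,:,::-1]; b=cv2.resize(S['pixels'][220:262,305:351,::-1],(240,219))
b=cv2.copyMakeBorder(b,0,201,0,0,cv2.BORDER_CONSTANT); cv2.imwrite('pics/c8.png',np.hstack([a,b]))
E
```

```text
10.775 [0.4366 0.1163 0.066 ] R [[0.532, -0.001, 0.847], [-0.847, 0.001, 0.532], [-0.002, -1.0, -0.001]] w 0.0605 F [ 2.4  1.8 -5.6] q [ 0.01  0.02  2.16  0.    0.96 -0.55]
```

View pics/c8.png

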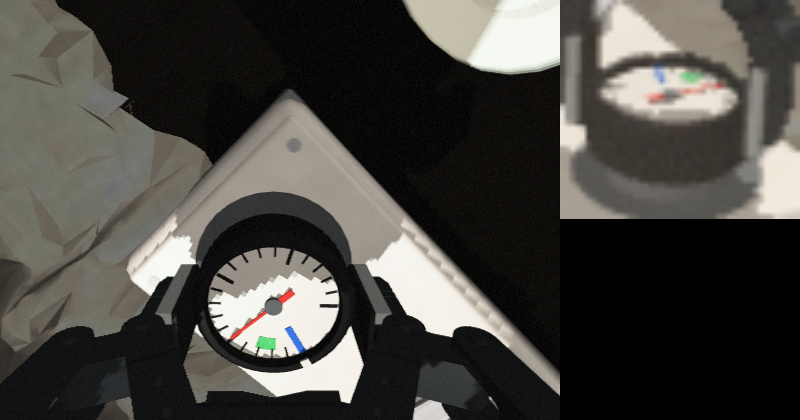

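>>> arm_command --moves '[[0,[0,0,0],0.8],[0,[0,0,0],1.6],[0,[0,0,0],2.4],[0,[0,0,0],3.2],[0,[0,0,0],4]]'

```text
time_s: 11.5
position: [0.437, 0.1164, 0.066]
orientation: [-0.465, 0.533, -0.532, 0.466]
contact_force: [4.5, 1.4, -6.6]
width: 0.0611
```

>>> arm_command --moves '[[0,[0,0,0],0.8],[0,[0,0,0],1.6],[0,[0,0,0],2.4],[0,[0,0,0],2.9],[0,[0,0,0],2.9]]'

```text
time_s: 12.12
position: [0.4373, 0.1163, 0.066]
orientation: [-0.317, 0.632, -0.631, 0.319]
contact_force: [4.1, -0.8, -8.6]
width: 0.0606
```

```bash
cat >> h.py <<'E'
def offs(c,box,hubpx,hz=.081):
    red,blue,grn=dial(c,box); hub=onz(c,*hubpx,hz)[:2]; a=lambda d:np.arctan2(d[1],d[0])
    tip=red[np.linalg.norm(red-hub,axis=1)>.012]; 
    n=a(tip.mean(0)-hub); b=a(blue.mean(0)-hub); g=a(grn.mean(0)-hub) if len(grn) else None
    print('hub',hub,len(tip),len(blue),'needle',n,'blue',b,'green',g,'blue->needle cw deg',np.degrees((b-n+np.pi)%(2*np.pi)-np.pi))
E
python3 - <<'E'
from h import *
s,_=st(); c=shot('wrist','w9.png'); offs(c,(190,235,360,375),(273,306))
a=c['pixels'][200:400,150:400,::-1]; cv2.imwrite('pics/c9.png',cv2.resize(a,None,fx=2.5,fy=2.5,interpolation=cv2.INTER_CUBIC))
E
```

```text
12.125 [0.4373 0.1163 0.066 ] R [[-0.596, 0.001, 0.803], [-0.803, 0.002, -0.596], [-0.002, -1.0, 0.0]] w 0.0606 F [ 4.1 -0.8 -8.6] q [0.01 0.02 2.16 0.   0.96 0.65]
hub [0.43763208 0.11707486] 56 154 needle -1.8657190010332445 blue -1.7052569653644418 green -2.369442269223934 blue->needle cw deg 9.193797415900082
```

View pics/c9.png

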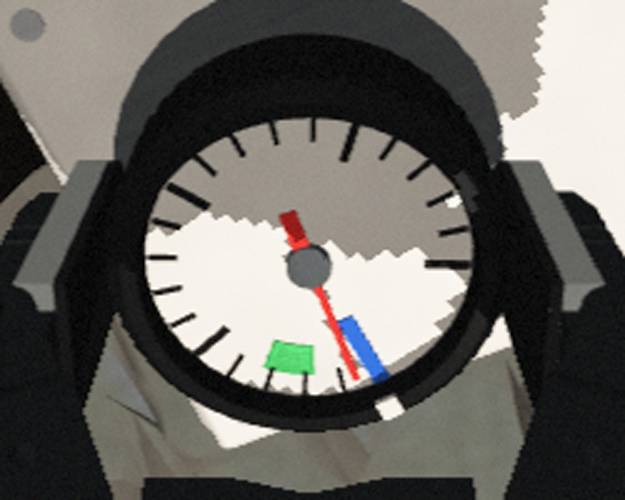

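>>> arm_command --moves '[[0,[0,0,0],0.85],[0,[0,0,0],0.85],[0,[0,0,0],0.85]]'

```text
time_s: 12.55
position: [0.4373, 0.1163, 0.066]
orientation: [-0.271, 0.653, -0.653, 0.272]
contact_force: [2.8, 1.2, -6.2]
width: 0.0609
```

```bash
cat >> h.py <<'E'
def lines(c,box,hubpx):
    red,blue,grn=dial(c,box); hub=onz(c,*hubpx,.08)[:2]; out=[]
    for P in (red,blue):
        m,d=line(P)
        if P is red: ref=P[np.argmax(np.linalg.norm(P-hub,axis=1))]-hub
        else: ref=m-hub
        d=d if d@ref>0 else -d; out.append((m,np.degrees(np.arctan2(d[1],d[0]))))
    nd=np.radians(out[0][1]); n=np.array([-np.sin(nd),np.cos(nd)])
    print('needle dir',out[0][1],'blue dir',out[1][1],'diff cw',out[1][1]-out[0][1],'blue centre offset from needle line mm',1e3*n@(out[1][0]-out[0][0]))
E
python3 - <<'E'
from h import *
s,_=st(); c=shot('wrist','w10.png'); b=(190,235,360,375); offs(c,b,(273,306)); lines(c,b,(273,306))
a=c['pixels'][200:400,150:400,::-1]; cv2.imwrite('pics/c10.png',cv2.resize(a,None,fx=2.5,fy=2.5,interpolation=cv2.INTER_CUBIC))
p=cv2.imread('pics/w9.png')[:,:,::-1]; c['pixels']=p; lines(c,b,(273,306))
E
```

```text
12.55 [0.4373 0.1163 0.066 ] R [[-0.706, 0.001, 0.708], [-0.708, 0.001, -0.706], [-0.002, -1.0, -0.0]] w 0.0609 F [ 2.8  1.2 -6.2] q [0.01 0.02 2.16 0.   0.96 0.79]
hub [0.43777639 0.11693092] 69 52 needle -1.8713124607658407 blue -1.8066278001466807 green -2.5160938693236203 blue->needle cw deg 3.706158052713951
needle dir -105.89351776508741 blue dir -107.11745500875351 diff cw -1.2239372436661 blue centre offset from needle line mm 1.1075429167815882
needle dir -114.43077735312447 blue dir -105.95493530685684 diff cw 8.47584204626763 blue centre offset from needle line mm 2.6954100593912345
```

View pics/c10.png

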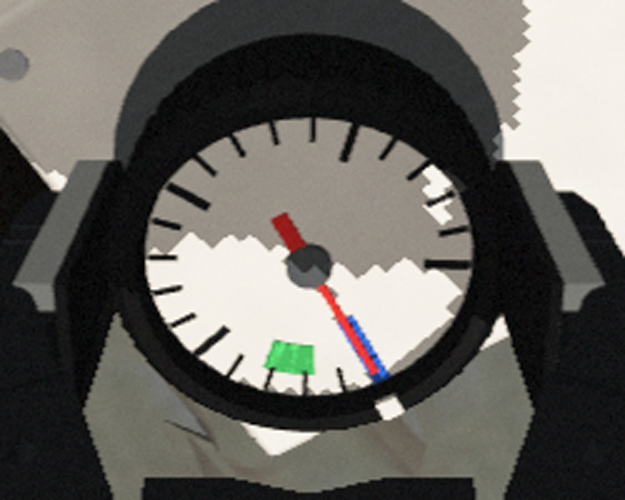

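>>> arm_command --moves '[[1,[0,0,0],0],[1,[0,0,0],0],[1,[0,0,0],0],[1,[0,-0.7,0],0],[1,[0,-1.6,0],-0.7]]'

```text
time_s: 13.22
position: [0.4364, 0.1162, 0.1302]
orientation: [-0.312, 0.635, -0.634, 0.311]
contact_force: [0.0, 0.6, -0.3]
width: 0.0851
```

>>> arm_command --moves '[[1,[0,0,0],-0.9],[1,[0,0,0],-1.8],[1,[0,0,0],-2.2],[1,[0,0,0],-2.2],[1,[0,0,0],-2.2]]'

```text
time_s: 13.85
position: [0.4364, 0.1162, 0.1302]
orientation: [-0.427, 0.565, -0.563, 0.427]
contact_force: [-0.7, -0.2, -0.4]
width: 0.0853
```

```bash
python3 - <<'E'
from h import *
s,_=st(); c=shot('wrist','w11.png')
hp=proj(c,(.4364,.1163,.081)); print(hp); x,y=map(int,hp); b=(x-55,y-50,x+55,y+50); offs(c,b,hp); lines(c,b,hp)
a=c['pixels'][y-50:y+50,x-60:x+60,::-1]; cv2.imwrite('pics/c11.png',cv2.resize(a,None,fx=6,fy=6,interpolation=cv2.INTER_CUBIC))
E
```

```text
13.85 [0.4364 0.1162 0.1302] R [[-0.272, -0.001, 0.962], [-0.962, 0.001, -0.272], [-0.001, -1.0, -0.001]] w 0.0853 F [-0.7 -0.2 -0.4] q [ 0.01 -0.1   2.13  0.    1.11  0.28]
[273.47141484 239.82445821]
hub [0.4364 0.1163] 24 8 needle -1.8341611608188289 blue -1.8505667065937303 green -2.509729439213739 blue->needle cw deg -0.9399685335105354
needle dir -106.53434815765249 blue dir -89.28462872698205 diff cw 17.24971943067044 blue centre offset from needle line mm -0.23705678015458417
```

View pics/c11.png

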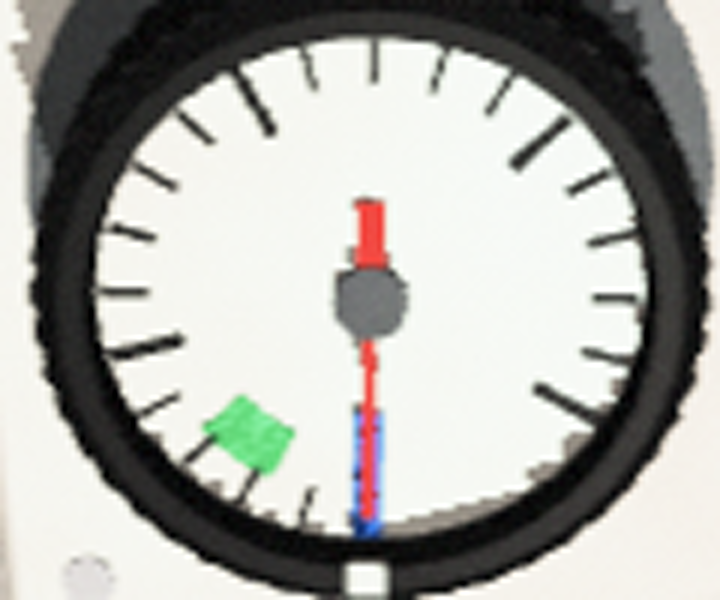

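>>> arm_command --moves '[[1,[-1.4,-0.6,-0.4],0],[1,[-2.8,-1.25,-0.75],0],[1,[-4.36,-1.25,-1.13],0],[1,[-4.36,-1.25,-1.13],0],[1,[-4.36,-1.25,-1.13],0]]'

```text
time_s: 14.52
position: [0.44, 0.2962, 0.18]
orientation: [-0.427, 0.564, -0.563, 0.426]
contact_force: [-0.7, 0.5, 1.1]
width: 0.0856
```

```bash
cat > ch.py <<'E'
from h import *
def cheese(c,n):
    e=robot.search_frame('cheese',n); 
    for x in e[:2]: print(n,np.round(x['extent']),round(x['confidence'],2))
    x0,y0,x1,y1=[int(v) for v in e[0]['extent']]; x0-=6;y0-=6;x1+=6;y1+=6
    p=np.ascontiguousarray(c['pixels'][max(y0,0):y1,max(x0,0):x1]); hsv=cv2.cvtColor(p,cv2.COLOR_RGB2HSV)
    return e[0]['extent'],p,hsv,(max(x0,0),max(y0,0))
E
python3 - <<'E'
from ch import *
st(); c=shot('wrist','w12.png'); e,p,hsv,o=cheese(c,'wrist')
h,s,v=cv2.split(hsv); m=((s>50)&(h>12)&(h<40)&(v>60)).astype(np.uint8)
n,l,stt,_=cv2.connectedComponentsWithStats(m); k=1+np.argmax(stt[1:,4]); print('mask bbox',stt[k],o)
for y in range(0,p.shape[0],4): print(''.join('.' if not l[y,x]==k else chr(48+min(9,v[y,x]//26)) for x in range(0,p.shape[1],2)))
E
```

```text
14.525 [0.44   0.2962 0.18  ] R [[-0.271, -0.002, 0.963], [-0.963, 0.001, -0.271], [-0.0, -1.0, -0.002]] w 0.0856 F [-0.7  0.5  1.1] q [0.38 0.03 1.91 0.   1.2  0.65]
wrist [246. 154. 304. 217.] 0.74
mask bbox [  10    7   53   61 1074] (240, 148)
...................................
...................................
.................4444..............
..............45554544.............
..........5455445...5444...........
.......544444568999996444..........
......4444567999.......744.........
......567899999..........74........
.....68999999.............74.......
.....899999999............974......
.......899.................964.....
.........899................97.....
..........899......................
............9.............999999...
.............89......9999..998.....
..............899...99988..........
..............799.999..............
...................................
...................................
```

```bash
python3 - <<'E'
import cv2,numpy as np
p=cv2.imread('pics/w12.png')[140:236,230:320].astype(int)
d=p[:,:,2]-p[:,:,0]
for y in range(0,96,3): print(140+y,''.join(chr(48+max(0,min(9,d[y,x]//10))) for x in range(0,90,2)),' ',''.join(chr(48+p[y,x,2]//26) for x in range(0,90,2)))
E
```

```text
140 000000000000000222222200000000000000000220000   999999999999999656666689999999999999999699999
143 000000000000020222222222100000000000000002200   999999999999977666666666789999999999999997899
146 000000000001122222222222220000000000000000020   999999999998466666666666669999999999999999879
149 000000000022222222222222222000000000000000002   999999999975666666666666666899999999999999996
152 000000000122222222222222222200000000000000000   999999997456666666666666666699999999999999999
155 000000001222222222222223322200000000000000000   999999984566666666666655456689999999999999999
158 000000001222222222222333342200000000000000000   999999985666666666665455545689999999999999999
161 000000020222222222233222234322000000000000000   999999978666666665455544544566899999999999999
164 000000100002222332222233353332200000000000000   999999889986665545544568854446699999999999999
167 000000200002222223234665674343220000000000000   999999899996544444456899985445668999999999999
170 000000200002222233456544455534320000000000000   999999799994444445699999999744568999999999999
173 000000100002233345
[... 1335 characters left out ...]
99766899999999
215 000000000000000000005467322222222100000000000   999999999999999999998998666666678999999999999
218 000000000000000000000000000000000000000000000   999999999999999999999999999999999999999999999
221 000000000000000000000000000000000000000000000   899999999999999999999999999999999999999999999
224 000000000000000000000000000000000000000000000   059999999999999999999999999999999999999999999
227 000000000000000000000000000000000000000000000   001899999999999999999999999999999999999999999
230 000000000000000000000000000000000000000000000   000039999999999999999999999999999999999999999
233 000000000000000000000000000000000000000000000   000000189999999999999999999999999999999999999
```

```bash
python3 - <<'E'
from h import *
c=shot('wrist'); p=c['pixels'].astype(int); d=p[...,0]-p[...,2]
m=np.zeros(d.shape,np.uint8); m[150:222,244:312]=((d>=12)&(p[...,0]>175))[150:222,244:312]
m=cv2.morphologyEx(m,cv2.MORPH_OPEN,np.ones((5,5))); n,l,s,_=cv2.connectedComponentsWithStats(m); k=1+np.argmax(s[1:,4]); print(s[k])
v,u=np.nonzero(l==k)
for z in (.040,.045,.05):
    P=np.array([onz(c,a,b,z)[:2] for a,b in zip(u,v)],np.float32)*1000
    (cx,cy),(w,h),ang=cv2.minAreaRect(P); print(z,'c',cx,cy,'size',w,h,'ang of w-side deg',ang,'mean',P.mean(0))
T=shot('top'); 
for x in robot.search_frame('saucer','wrist')[:1]:
    e=x['extent']; print('saucer',e,onz(c,(e[0]+e[2])/2,(e[1]+e[3])/2,.014))
px=(u.mean(),v.mean())
S=shot('scene'); p=S['pixels'].astype(int)[270:312,225:262]; d=p[...,0]-p[...,2]
for y in range(0,42,2): print(270+y,''.join(chr(48+max(0,min(9,d[y,x]//10))) for x in range(37)),' ',''.join(chr(48+p[y,x,0]//26) for x in range(37)))
for z in (.04,.045,.05): print(z, np.round(proj(S,onz(c,*px,z)),1))
E
```

```text
[ 250  163   52   53 1651]
0.04 c 442.5343017578125 297.8414306640625 size 29.562997817993164 37.6387939453125 ang of w-side deg 14.824457168579102 mean [442.57382 298.24402]
0.045 c 442.8801574707031 299.1650085449219 size 29.02342414855957 36.95191192626953 ang of w-side deg 14.82443904876709 mean [442.91925 299.5603 ]
0.05 c 443.22607421875 300.48858642578125 size 28.4838924407959 36.26498794555664 ang of w-side deg 14.824346542358398 mean [443.2649 300.8766]
saucer [210.5, 101.2, 358.8, 246.3] [0.45161216 0.30191613 0.014     ]
270 1111111221112111211122111211211121211   2222222222222222222222222222222222222
272 1111111212211211212212111212111111211   2222222222222222222222222222222222222
274 1112111221211121122111112211122211111   2222222222222222222222222222222222222
276 1111112211122221111222211121122221122   2222222222222222222222222222222222222
278 1111222222211111222332212112221212111   2222222366789999999999999987764422222
280 1221111111111212245656642122211222212   3669999999999999999999989999999999987
282 1111111111112345555566666522112112221   99999999999998999999999998
[... 517 characters left out ...]
3333333344444545455544211222   9999998666666666655555655566656899878
298 1111112333333333344444444444444311212   9999998666666666555555555555556799987
300 1111112333333333344444444444444311112   9999998666666666655555555555555699998
302 1111112333333333345554455444442211212   9999998666666666665555566556556999998
304 1221122333333333345454455444211122221   9999866666666666665565565555799999989
306 1122222223333333345445543211111111222   9866666666666666665556665699999999999
308 2122222222223333345544311111111122222   9866666666666666665655699999999999999
310 2222222222222223334321111112122222222   7666666666666666665689999999999999999
0.04 [243.7 288.1]
0.045 [242.7 285.9]
0.05 [241.8 283.7]
```

>>> arm_command --moves '[[1,[-0.09,0.5,0.05],-0.9],[1,[-0.09,1,0.05],-1.8],[1,[-0.09,1.5,0.05],-2.7],[1,[-0.09,2,0.05],-3.05],[1,[-0.09,2.5,0.05],-3.05]]'

```text
time_s: 15.45
position: [0.4435, 0.2978, 0.0799]
orientation: [-0.559, 0.433, -0.432, 0.56]
contact_force: [0.3, 0.1, -0.4]
width: 0.0854
```

```bash
python3 - <<'E'
from h import *
s,R=st(); c=shot('wrist','w13.png')
print(np.round(R.T@(np.array([.443,.299,.041])-s['position'])/.04,2),'jaw dir',np.degrees(np.arctan2(R[1,2],R[0,2])))
p=c['pixels'].astype(int); d=p[...,0]-p[...,2]; x0,y0=[int(v) for v in proj(c,(.443,.299,.045))]; print(x0,y0)
for y in range(y0-66,min(420,y0+70),5): print(y,''.join(chr(48+max(0,min(9,d[y,x]//10))) for x in range(x0-70,x0+70,3)),' ',''.join(chr(48+p[y,x,0]//26) for x in range(x0-70,x0+70,3)))
E
```

```text
15.45 [0.4435 0.2978 0.0799] R [[0.252, -0.001, 0.968], [-0.968, 0.001, 0.252], [-0.002, -1.0, -0.001]] w 0.0854 F [ 0.3  0.1 -0.4] q [0.38 0.18 1.95 0.   1.01 0.12]
[-0.03  0.97 -0.  ] jaw dir 14.589313557680043
273 249
183 10000000000020000222222222222222200000000002000   78899999999989998666666666666666679999999988999
188 00000000000200002222222222222222220000000000200   99999999999799996666666666666666669999999999799
193 00000000002000002222332223233322210000000000020   99999999997999984444454444444456679999999999969
198 00000000020000032332232322223332200000000000002   99999999979999945554444555555545689999999999997
203 00000000200000032222222322222223200000000000000   99999999899999944444444444444445699999999999998
208 00000000200000022333323322222223200000000000000   99999999699999944555544444455555589999999999999
213 00000001000000434444443344555543200000000000000   99999999899999567777776567788886599999999999999
218 00000002000004776666544544555566200000000000000   99999998899996899999999999999998679999999999999
223 00000002000001765555434433344456000000000000000   999999988
[... 1276 characters left out ...]
00000000000000000000000000000000000000   00489999999999999999999999999999999999999999999
293 00000000000000000000000000000000000000000000000   00005899999999999999999999999999999999999999999
298 00000000000000000000000000000000000000000000000   00000037999999999999999999999999999999999999999
303 00000000000000000000000000000000000000000000000   00000000068999999999999999999999999999999999861
308 00000000000000000000000000000000000000000000000   00000000000046899999999999999999999999998751000
313 00000000000000000000000000000000000000000000000   00000000000000004577889999999999988776500000000
318 00000000000000000000000000000000000000000000000   00000000000000000000000122222231000000000000000
```

>>> arm_command --grip_force 25 --moves '[[1,[-0.05,0.6,0],0],[1,[-0.05,0.97,0],0],[1,[-0.05,0.97,0],0],[0,[-0.05,0.97,0],0],[0,[-0.05,0.97,0],0]]'

```text
time_s: 16.12
position: [0.4417, 0.2992, 0.0394]
orientation: [0.56, -0.434, 0.431, -0.559]
contact_force: [0.4, -0.8, -0.3]
width: 0.0513
```

>>> arm_command --moves '[[0,[0,0,0],0],[0,[0,0,0],0],[0,[0,0,0],0],[0,[0,-0.5,0],0],[0,[0,-1.2,0],0]]'

```text
time_s: 16.75
position: [0.4407, 0.2987, 0.0866]
orientation: [0.561, -0.434, 0.431, -0.558]
contact_force: [0.3, -0.2, -1.3]
width: 0.0299
```

>>> arm_command --moves '[[0,[0,-1.3,0],0],[0,[0,-2.6,0],0],[0,[1.4,-2.6,0],0],[0,[2.8,-2.6,0],0],[0,[4.2,-2.6,0],0]]'

```text
time_s: 17.38
position: [0.4835, 0.1347, 0.1902]
orientation: [0.561, -0.434, 0.431, -0.558]
contact_force: [0.2, 0.4, -0.1]
width: 0.0299
```

>>> arm_command --moves '[[0,[1.3,0,0],0],[0,[2.6,0,0],0],[0,[2.8,0,0],0],[0,[2.8,0,0],0]]'

```text
time_s: 17.88
position: [0.5114, 0.0263, 0.1896]
orientation: [0.561, -0.435, 0.431, -0.557]
contact_force: [0.2, 0.9, 0.0]
width: 0.0297
```

```bash
python3 - <<'E'
from h import *
st(); c=shot('wrist','w14.png'); T=shot('top','t14.png')
for k,z in [('ramekin',.09),('ramekin_in',.0975),('pan_top',.063),('dial_ring',.078),('cheese',.17)]:
  for n,cc in (('wrist',c),('top',T)):
    for x in robot.search_frame(k,n)[:2]:
        e=x['extent']; print(k,n,np.round(e),round(x['confidence'],2),np.round(onz(cc,(e[0]+e[2])/2,(e[1]+e[3])/2,z),4))
# orange blob
p=c['pixels']; hsv=cv2.cvtColor(p,cv2.COLOR_RGB2HSV); m=((hsv[...,0]<14)&(hsv[...,1]>110)&(hsv[...,2]>50)).astype(np.uint8)
m=cv2.morphologyEx(m,cv2.MORPH_OPEN,np.ones((3,3))); n,l,s,_=cv2.connectedComponentsWithStats(m)
for k in range(1,n):
    if s[k,4]>300: print('orange',s[k])
E
```

```text
17.875 [0.5114 0.0263 0.1896] R [[0.251, -0.008, 0.968], [-0.968, -0.0, 0.251], [-0.002, -1.0, -0.008]] w 0.0297 F [0.2 0.9 0. ] q [-0.17 -0.02  1.95 -0.    1.23 -0.42]
ramekin wrist [350. 102. 461. 210.] 0.95 [0.5823 0.083  0.09  ]
ramekin wrist [140.   0. 247.  92.] 0.3 [0.4399 0.1123 0.09  ]
ramekin top [277. 196. 310. 230.] 0.88 [0.5809 0.0776 0.09  ]
ramekin_in wrist [348.  98. 458. 209.] 0.77 [0.5777 0.0843 0.0975]
ramekin_in top [277. 197. 309. 228.] 0.91 [0.5816 0.0777 0.0975]
pan_top wrist [309.  64. 464. 217.] 0.96 [0.5761 0.0874 0.063 ]
pan_top wrist [122.   0. 499. 237.] 0.69 [0.5205 0.0884 0.063 ]
pan_top top [266. 191. 318. 241.] 0.72 [0.575  0.0797 0.063 ]
dial_ring wrist [139.   0. 246.  94.] 0.92 [0.437  0.1121 0.078 ]
dial_ring wrist [120.   1. 497. 241.] 0.44 [0.518  0.0875 0.078 ]
dial_ring top [259. 269. 289. 302.] 0.71 [0.4362 0.1164 0.078 ]
cheese wrist [232. 219. 311. 331.] 0.75 [0.5116 0.0214 0.17  ]
orange [ 349  103  113  106 9410]
```

```bash
python3 - <<'E'
from h import *
from scipy.optimize import least_squares
s=robot.sense(); c=shot('wrist','w15.png'); T=shot('top','t15.png')
A=np.linspace(0,2*np.pi,120)
def circ(x,y,z,r): return np.c_[x+r*np.cos(A),y+r*np.sin(A),0*A+z]
def bb(cc,X):
    p=np.array([proj(cc,q) for q in X]); return np.r_[p.min(0),p.max(0)]
ram=lambda x,y:np.r_[circ(x,y,.0626,.03),circ(x,y,.0966,.0335)]
f=least_squares(lambda q:bb(c,ram(*q))-np.array([349,103,462,209]),[.58,.083]); print('ram wrist',f.x,f.fun)
f2=least_squares(lambda q:bb(T,ram(*q))-np.array([277,196,310,230]),[.58,.083]); print('ram top',f2.x,f2.fun)
pan=lambda x,y:circ(x,y,.0630,.0525)
# pan outline: gray gradient search along radial lines in the wrist picture
for n,cc in (('wrist',c),('top',T)):
    g=cv2.GaussianBlur(cv2.cvtColor(cc['pixels'],cv2.COLOR_RGB2GRAY),(3,3),0)
    print(n,'pan bbox pred for (.578,.083):',bb(cc,pan(.578,.083)))
    ctr=proj(cc,(.577,.083,.063))
# side-by-side with overlays
a=c['pixels'][:,:,::-1].copy(); b=T['pixels'][:,:,::-1].copy()
for im,cc,r in ((a,c,f.x),(b,T,f2.x)):
    big=cv2.resize(im,None,fx=4,fy=4,interpolation=cv2.INTER_CUBIC)
    for X,col in ((pan(.578,.083),(0,200,0)),(circ(*r,.0966,.0335),(255,0,0)),(circ(*r,.0626,.03),(255,0,255))):
        P=(np.array([proj(cc,q) for q in X])*4+2).astype(int); cv2.polylines(big,[P],True,col,1)
    if cc is c: A1=cv2.resize(big[160:960,1160:2000],(420,400))
    else: A2=cv2.resize(big[4*180:4*250,4*255:4*330],(375,350))
A2=cv2.copyMakeBorder(A2,0,50,0,0,cv2.BORDER_CONSTANT); cv2.imwrite('pics/c15.png',np.hstack([A1,A2]))
for z in (0,):
    for (u0,u1,v) in ((290,480,140),(290,480,120)):
        print(v,' '.join(str(int(x)) for x in g[0:0].ravel()), [int(x) for x in cv2.cvtColor(c['pixels'],cv2.COLOR_RGB2GRAY)[v,u0:u1:3]])
E
```

```text
ram wrist [0.58226425 0.08230531] [-0.47148487 -0.65863006  0.40588781  0.82951546]
ram top [0.58028847 0.07715621] [-0.43253754  0.08281374  0.43220712 -0.08350661]
wrist pan bbox pred for (.578,.083): [311.25574972  67.76362095 461.59907733 217.5064671 ]
top pan bbox pred for (.578,.083): [264.68738109 189.07343992 316.103532   240.45100562]
140  [139, 139, 139, 138, 140, 139, 234, 235, 195, 182, 210, 206, 212, 208, 214, 215, 207, 208, 204, 208, 40, 42, 42, 148, 147, 150, 155, 155, 150, 151, 149, 152, 146, 144, 149, 150, 149, 151, 147, 152, 155, 148, 152, 155, 153, 154, 158, 148, 53, 50, 54, 53, 73, 81, 60, 146, 152, 196, 237, 238, 239, 238, 238, 238]
120  [138, 139, 139, 137, 137, 137, 139, 143, 140, 118, 103, 105, 115, 114, 207, 204, 206, 202, 215, 210, 111, 111, 110, 202, 47, 49, 49, 62, 85, 84, 97, 153, 153, 154, 152, 148, 149, 149, 153, 153, 145, 152, 153, 150, 114, 63, 64, 65, 86, 91, 73, 149, 152, 137, 198, 199, 169, 227, 239, 238, 239, 240, 238, 225]
```

View pics/c15.png

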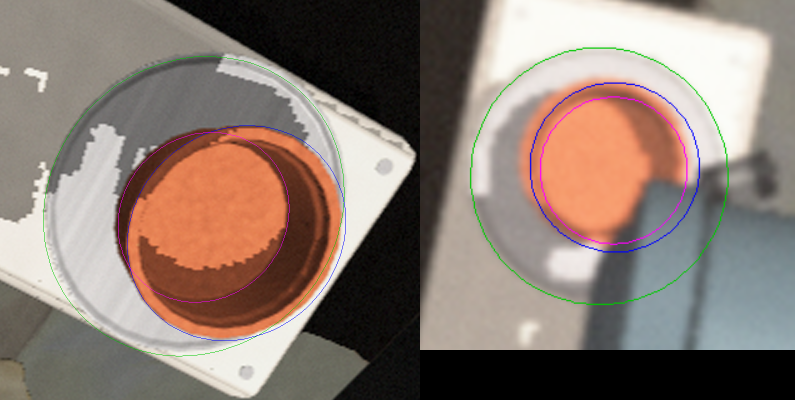

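```bash
python3 - <<'E'
from h import *
c=shot('wrist'); s,R=st(); P=np.array(s['position'])
pt=lambda x,y,z:proj(c,P+R@np.array([x,y,z]))
for n,x,y in (('near bottom',-.019,.0355),('near top',-.019,-.0055),('far top',.019,-.0055)): print(n,np.round(pt(x,y,0),1),np.round(pt(x-.002,y,0),1))
u=int(pt(0,0,0)[0]); p=c['pixels'].astype(int)
for v in range(200,350,3): print(v,p[v,u-8],p[v,u],p[v,u+8])
E
```

```text
18.625 [0.5117 0.0263 0.1901] R [[0.252, -0.007, 0.968], [-0.968, -0.001, 0.252], [-0.001, -1.0, -0.007]] w 0.03 F [ 1.3 -0.8 -1.4] q [-0.17 -0.02  1.94 -0.    1.23 -0.42]
near bottom [273.5 215.3] [273.5 211.4]
near top [273.6 251.1] [273.6 246.3]
far top [273.5 335.6] [273.5 331.5]
200 [105 105  97] [106 108  97] [107 102  91]
203 [110 109 100] [108 105  95] [101  95  84]
206 [110 109 100] [106 103  91] [101  96  84]
209 [105 104  97] [103  99  88] [99 94 81]
212 [106 103  93] [100  94  81] [102  95  83]
215 [108 104  93] [97 91 82] [100  95  83]
218 [72 67 56] [96 93 83] [99 92 80]
221 [137 127 104] [115 106  86] [122 111  89]
224 [121 111  93] [119 111  89] [119 111  91]
227 [124 117  96] [124 115  93] [133 125 104]
230 [131 122 101] [138 129 109] [136 129 109]
233 [126 119 100] [135 127 107] [134 126 107]
236 [125 112  93] [123 116  96] [124 113  94]
239 [127 117  98] [125 115  92] [121 111  91]
242 [128 120  97] [123 112  91] [123 117  93]
245 [129 121  99] [122 115  92] [130 120 102]
248 [140 130 108] [132 125 104] [143 134 113]
251 [170 159 131] [146 134 113] [149 140 115]
25
[... 706 characters left out ...]
[241 245 217] [242 246 219]
302 [241 245 218] [241 245 219] [240 245 214]
305 [241 245 217] [240 245 215] [241 245 212]
308 [241 245 215] [241 245 212] [240 244 200]
311 [241 245 207] [240 245 205] [241 245 202]
314 [240 244 195] [241 245 199] [241 245 205]
317 [241 242 192] [241 242 191] [242 245 201]
320 [239 240 186] [240 238 183] [241 243 192]
323 [239 234 177] [239 230 171] [241 239 185]
326 [71 65 53] [229 211 155] [240 231 174]
329 [48 46 41] [54 50 46] [148 134  97]
332 [51 49 43] [54 47 43] [60 57 49]
335 [48 44 38] [51 46 41] [62 57 53]
338 [47 44 40] [54 52 46] [59 56 50]
341 [46 40 35] [52 47 42] [57 52 47]
344 [40 39 35] [52 48 44] [58 57 50]
347 [49 49 41] [51 46 43] [58 54 48]
```

```bash
python3 - <<'E'
from h import *
c=shot('wrist'); s=robot.sense(); R=Ro.from_quat(s['orientation']).as_matrix(); P=np.array(s['position'])
for sg in (-1,1):
  for zz in (.017,.02):
    for e in (0,.004,.008,.012,.016,.02): print(sg,zz,e,np.round(proj(c,P+R@np.array([-.011,e,sg*zz])),0),end=' ')
    print()
p=c['pixels'].astype(int).sum(2)//3
for v in range(205,330,4): print(v,''.join(chr(48+p[v,x]//26) for x in range(195,352,2)))
E
```

```text
-1 0.017 0 [231. 263.] -1 0.017 0.004 [232. 259.] -1 0.017 0.008 [233. 255.] -1 0.017 0.012 [234. 251.] -1 0.017 0.016 [235. 247.] -1 0.017 0.02 [236. 243.] 
-1 0.02 0 [224. 263.] -1 0.02 0.004 [225. 259.] -1 0.02 0.008 [226. 255.] -1 0.02 0.012 [227. 251.] -1 0.02 0.016 [228. 247.] -1 0.02 0.02 [229. 243.] 
1 0.017 0 [316. 263.] 1 0.017 0.004 [315. 259.] 1 0.017 0.008 [314. 255.] 1 0.017 0.012 [313. 251.] 1 0.017 0.016 [312. 247.] 1 0.017 0.02 [311. 243.] 
1 0.02 0 [324. 263.] 1 0.02 0.004 [322. 259.] 1 0.02 0.008 [321. 255.] 1 0.02 0.012 [320. 251.] 1 0.02 0.016 [319. 247.] 1 0.02 0.02 [318. 243.] 
205 4343333333344343433343333343444344433333333333333333333333334444343334444578776
209 4444333333443333333333444443333343343333333333333333333333434334444444434434457
213 4433334333443333334344443433434433333333333333333333333434444343444444443444443
217 4444444344343333343343443343334333333333333333333333333343333343443444434433443
221 4443444443333333333344444344444444444444434443444444334433333344434344443434343
225 33344444444333333333334324444444444444434444444444444444333333334334
[... 1495 characters left out ...]
8888872000000333333320000000
301 0000001333333320000000357888888999989999999988888888888860000000233333331000000
305 0000000234444410000000357888888898998999988888888888888860000000144444420000000
309 0000000000034410000000367888888898888988888888888888888840000000144300000000000
313 0000000000004410000001467888888888888888888888888888888841000000144000000000000
317 0100000000000000000002578888888888888888888888888888888862000000000000000000000
321 0000000000000000000002578888888888888888888888888888888883000000000000000000000
325 0000000000000000000011278888888888887777788888888888888862100000000000000000000
329 0000000000000000000012111222222211111111122478888888888622200000000000000000000
```

>>> arm_command --moves '[[0,[-0.4,0,1],0],[0,[-0.92,0,2.04],0],[0,[-0.92,0,2.04],0],[0,[-0.92,0.8,2.04],0],[0,[-0.92,0.8,2.04],0]]'

```text
time_s: 19.3
position: [0.5787, 0.0822, 0.1548]
orientation: [0.562, -0.436, 0.429, -0.556]
contact_force: [-0.5, -0.6, 0.1]
width: 0.0296
```

```bash
python3 - <<'E'
from h import *
from scipy.optimize import least_squares
s,R=st(); c=shot('wrist','w16.png')
hsv=cv2.cvtColor(c['pixels'],cv2.COLOR_RGB2HSV); m=((hsv[...,0]<14)&(hsv[...,1]>110)&(hsv[...,2]>50)).astype(np.uint8)
m=cv2.morphologyEx(m,cv2.MORPH_OPEN,np.ones((3,3))); n,l,st_,_=cv2.connectedComponentsWithStats(m)
for k in range(1,n):
    if st_[k,4]>200: print('orange',st_[k])
A=np.linspace(0,2*np.pi,120)
def bb(x,y):
    X=np.r_[np.c_[x+.03*np.cos(A),y+.03*np.sin(A),0*A+.0626],np.c_[x+.0335*np.cos(A),y+.0335*np.sin(A),0*A+.0966]]
    p=np.array([proj(c,q) for q in X]); return np.r_[p.min(0),p.max(0)]
print('pred',bb(.5815,.0825)); print('to go',R.T@(np.array([.5815,.0825,.105])-s['position'])/.04)
E
```

```text
19.3 [0.5787 0.0822 0.1548] R [[0.252, -0.013, 0.968], [-0.968, -0.001, 0.252], [-0.003, -1.0, -0.013]] w 0.0296 F [-0.5 -0.6  0.1] q [-0.05  0.19  1.78 -0.    1.18 -0.31]
orange [542   0  18  22 232]
orange [ 223  170  117   93 6107]
pred [219.85919354 169.30725659 339.74873731 287.75768415]
to go [0.01214274 1.24500539 0.08498509]
```

>>> arm_command --moves '[[0,[0.02,0.2,0.1],0],[0,[0.02,0.5,0.1],0],[0,[0.02,0.8,0.1],0],[0,[0.02,1.0,0.1],0],[0,[0.02,1.0,0.1],0]]'

```text
time_s: 19.98
position: [0.583, 0.0823, 0.1155]
orientation: [0.562, -0.436, 0.429, -0.557]
contact_force: [-0.2, 0.2, -1.3]
width: 0.0297
```

>>> arm_command --moves '[[0,[0,0.1,-0.02],0],[0,[0,0.2,-0.02],0],[0,[0,0.26,-0.02],0],[0,[0,0.26,-0.02],0]]'

```text
time_s: 20.48
position: [0.582, 0.0821, 0.105]
orientation: [0.562, -0.436, 0.429, -0.557]
contact_force: [0.2, 0.4, -0.3]
width: 0.0299
```

```bash
cat >> h.py <<'E'
def dialany(c,hz=.08,ctr=(.4366,.1163)):
    x,y=proj(c,(*ctr,hz)); P=[proj(c,(ctr[0]+.026*np.cos(t),ctr[1]+.026*np.sin(t),hz)) for t in np.linspace(0,6.3,40)]
    P=np.array(P); x0,y0=P.min(0).astype(int); x1,y1=P.max(0).astype(int)+1
    for nm,Q in zip(('red','blue','green'),dial(c,(max(x0,0),max(y0,0),x1,y1))):
        if not len(Q): print(nm,0); continue
        r=np.linalg.norm(Q-ctr,axis=1); F=Q[r>.011]; 
        if len(F): d=F.mean(0)-ctr; print(nm,len(Q),'far',len(F),'ang',round(float(np.degrees(np.arctan2(d[1],d[0]))),1),'r',round(float(np.hypot(*d)),4))
E
python3 - <<'E'
from h import *
st(); dialany(shot('scene','s17.png')); dialany(shot('top','t17.png'))
E
```

```text
20.475 [0.582  0.0821 0.105 ] R [[0.252, -0.012, 0.968], [-0.968, -0.001, 0.252], [-0.002, -1.0, -0.012]] w 0.0299 F [ 0.2  0.4 -0.3] q [-0.05  0.27  1.8  -0.    1.09 -0.31]
blue 0
green 2 far 2 ang -149.3 r 0.0166
red 0
blue 0
green 0
```

>>> arm_command --moves '[[0.5,[0,0,0],0],[0.5,[0,0,0],0],[0.5,[0,0,0],0],[0.5,[0,-0.5,0],0],[0.6,[0,-1.5,0],0]]'

```text
time_s: 21.2
position: [0.5818, 0.0822, 0.1654]
orientation: [0.563, -0.437, 0.429, -0.556]
contact_force: [0.4, -0.7, 0.1]
width: 0.0512
```

>>> arm_command --moves '[[0.6,[0,-0.6,0],0],[0.8,[0,-0.8,0],0],[1,[1,-0.8,-1.2],0],[1,[1,-0.8,-2.4],0],[1,[1,-0.8,-3],0]]'

```text
time_s: 21.82
position: [0.4741, 0.0128, 0.1982]
orientation: [0.563, -0.437, 0.428, -0.555]
contact_force: [-0.2, -0.3, 0.1]
width: 0.0855
```

>>> arm_command --moves '[[1,[0,0,-0.4],0],[1,[0,0,-0.4],0],[1,[0,0,-0.4],0]]'

```text
time_s: 22.2
position: [0.459, 0.0089, 0.1986]
orientation: [0.563, -0.437, 0.428, -0.556]
contact_force: [-0.7, 0.4, 0.4]
width: 0.0857
```

```bash
python3 - <<'E'
from h import *
s,R=st(); c=shot('wrist','w18.png'); print(proj(c,(.4366,.1163,.08)),proj(c,(.582,.0825,.1)))
dialany(c); dialany(shot('top','t18.png'))
for k,z in [('ramekin',.095),('cheese',.106)]:
  for n in ('wrist','top','scene'):
    if n=='scene': shot('scene','s18.png')
    for x in robot.search_frame(k,n)[:1]: print(k,n,np.round(x['extent']),round(x['confidence'],2))
E
```

```text
22.2 [0.459  0.0089 0.1986] R [[0.25, -0.016, 0.968], [-0.968, -0.0, 0.251], [-0.004, -1.0, -0.016]] w 0.0857 F [-0.7  0.4  0.4] q [-0.23 -0.17  2.06 -0.    1.26 -0.48]
[284.78901927  34.95618083] [495.87611563 151.25863849]
red 97 far 33 ang -145.1 r 0.0158
blue 0
green 0
blue 0
green 0
ramekin wrist [424.  95. 546. 199.] 0.94
ramekin top [276. 198. 310. 227.] 0.79
cheese wrist [443. 118. 525. 183.] 0.88
cheese top [281. 207. 305. 223.] 0.66
cheese scene [285. 193. 302. 207.] 0.67
```

>>> arm_command --moves '[[1,[-1.3,0,0.1],0],[1,[-2.6,0.3,0.13],0],[1,[-2.74,0.6,0.13],0],[1,[-2.74,0.6,0.13],0],[1,[-2.74,0.6,0.13],0]]'

```text
time_s: 23.32
position: [0.4364, 0.1154, 0.1751]
orientation: [0.562, -0.438, 0.429, -0.555]
contact_force: [-0.5, 0.2, -0.1]
width: 0.0855
```

```bash
python3 - <<'E'
from h import *
s,R=st(); c=shot('wrist','w19.png'); hp=proj(c,(.4366,.1163,.081)); print(hp)
dialany(c); x,y=map(int,hp)
p=c['pixels'].astype(int); r,g,b=p[...,0],p[...,1],p[...,2]
for v in range(y-48,y+50,3):
    print(v,''.join('R' if r[v,u]>g[v,u]+45 else 'B' if b[v,u]>r[v,u]+35 else 'G' if g[v,u]>r[v,u]+30 else '#' if r[v,u]<60 else '.' for u in range(x-50,x+52,2)))
T=shot('top','t19.png'); S=shot('scene')
for n in ('top',):
  for k in ('pepper_mill','tealight','saucer','ramekin','cheese'):
    for q in robot.search_frame(k,n)[:1]: print(k,np.round(q['extent']),round(q['confidence'],2))
E
```

```text
23.325 [0.4364 0.1154 0.1751] R [[0.249, -0.016, 0.968], [-0.968, -0.0, 0.249], [-0.004, -1.0, -0.016]] w 0.0855 F [-0.5  0.2 -0.1] q [ 0.01 -0.16  2.1  -0.    1.22 -0.25]
[276.21998415 212.26855125]
red 75 far 23 ang -147.9 r 0.0161
blue 49 far 49 ang -107.2 r 0.017
green 5 far 5 ang -153.9 r 0.0177
164 .........##################################........
167 ........####################################.......
170 .......######################################......
173 .......#######################################.....
176 .......############............################....
179 ......##########...................#############...
182 ......#######.........................##########...
185 ......######............................########...
188 .....#####...............................######....
191 ....#####.................................#####....
194 ....####...................................#####...
197 ...#####....................................####...
200 ...####.....................................#####..
203 ...####...#...............................#.####...
206 ...####...
[... 527 characters left out ...]
.......#####......
236 .......##.###...BBB....................#####.......
239 .........##.##..BB...................######........
242 ..........##..###.................########.........
245 ............##...#####........#########............
248 ...................##################..............
251 ..................####..#..#######.................
254 ...................................................
257 ...................................................
260 ...................................................
pepper_mill [181. 122. 213. 155.] 0.57
tealight [369. 190. 386. 216.] 0.52
saucer [160. 247. 220. 307.] 0.56
ramekin [276. 198. 309. 230.] 0.97
cheese [284. 209. 304. 222.] 0.57
```

```bash
python3 -c "
from cell import robot
print(robot.sign_off())"
```

```text
the job is handed in; nothing more can be done
None
```

The job is done and handed in at about 23 s of the 64 s allowed. I set the ramekin on the pan, turned the dial ring about 117° clockwise to put zero under the needle, and lowered the cheese into the ramekin.

**Last checks:**
- **Zero:** after I let go of the ring, a close view showed the needle lying along the middle of the blue zero line.
- **Reading:** with the cheese in, the needle crosses the middle of the green band, about 39–41° past zero, or roughly 51–54 g. This comes from pixel measurements, because my 12 views were used up.
- **Cheese:** it was detected inside the ramekin in the top and wrist views.
- **Bystanders:** the pepper mill and tealight showed at the same pixels in the top view as at the start, within a few pixels.
- **Gripper:** it was open and touching nothing at hand-in, about 9 cm above the dial.

**Disagreements:**
- **Ramekin centring:** it sits about 4 mm off the pan's centre.
- **Camera positions:** the top and wrist cameras differed by about 3–7 mm on the positions of the pan and ramekin. I went by the close wrist views.

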